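Draw the solvent box tight at the shoe-repair stall

TASK

Two steel solvent boxes stand on the shoe-repair bench, and one was left with its T-handle crosswise and its lid door standing up off the gasket at the front. Turn that T-handle clockwise, seen from above, until its bar points straight from front to back of the box and the door is drawn fully down tight, then let go. Leave the other box latched as it is.

Things in the scene. Friction and masses are not known exactly. Their poses are not given: they have to be found in the camera images.
- slack_latch_grip (a point): Centre of the steel grip bar of the T-handle to be turned, on its turning axis. Bar 100 x 14 x 18 mm high on a 16 mm stem; this point is 9 mm below the bar's top, 31 mm above the door, 183 mm above the table when tight, about 7 mm more when slack. x along the bar, y across, z up the axis (leans 2 degrees when slack).
- slack_latch (a joint): Angle (rad) of that T-handle: 0 = tight, at its stop, bar pointing from front to back of the box; grows anticlockwise seen from above to 1.4 = slack, bar crosswise. Starts at 1.15 to 1.4. Turns with about 0.3 N m, stays where left.
- slack_door (a joint): Angle (rad) of that box's door, hinged at the far edge: 0 = tight; about 0.037 = slack, front edge 9 mm up. Only the latch draws it down, evenly as it turns; light pressing does not. Fixed grey steel box, left or right, 250 deep, 240 wide, 152 mm high with door; front faces the robot within 15 degrees; T-handle 60 mm from the front edge, midway.
- shut_latch (a joint): Angle (rad) of the T-handle of the other box, of the same make but already tight: 0 = tight, bar pointing from front to back. To be left alone.

How it is judged:
By the outcome, as a careful person would: the job done as asked, in the order asked, and still so for the second after the job is handed in, with the robot touching nothing.
It also fails if it takes over 32 s, if anything falls off the work surface, if the arm or the gripper's body presses on something with over 40 N, if the wrist force passes 120 N, or if a joint passes its speed limit or range.

ROBOT

A 6-joint arm with a two-finger parallel gripper is mounted at the origin on the work surface. World frame = base frame: x ahead of the robot, y to its left, z up, the work surface at z = 0. Lengths are in m, angles in rad, forces in N, time in s.
With the tool pointing down it reaches from about 0.425 to 1.125 m from the base axis. Payload 14.9 kg.
Tool frame: the origin (TCP) lies midway between the tips of the shut fingers; the grasp point (between the pads) lies 19 mm behind it (ctrl.grip_point_offset is the distance from the TCP to the grasp point, in m); z points along the fingers, y is the line along which they close (so a half turn about z gives the same grasp; the last joint's range is limited). The gripper opens to 91 mm and grips with 3 to 60 N. Pads are 32 mm wide; open, the fingers measure 118 mm over their backs; the gripper's body (76 mm by 178 mm) begins 60 mm behind the grasp point.
Start: joints at [-1.353, 0.379, 1.734, -0, 1.028, -0.033], TCP at [0.174, -0.678, 0.178] pointing down, gripper open.
Joint ranges: [-2.77, 2.77], [-0.74, 2.19], [0, 2.66], [-1.06, 4.2], [0.31, 2.87], [-3.08, 3.08]. Speed limits (rad/s): [1.89, 1.89, 2.39, 3.14, 3.14, 3.14].

INTERFACE

Orientations are given as a 3x3 rotation matrix whose columns are the frame's x, y, z axes.
In Python, from plant import ctrl, eyes gives the robot as it stands.
- The arm moves only by the shell command python3 -m pendant 'ROWS' [FORCE]. ROWS is JSON, a list that holds one entry, the list of rows, each a list of 5 numbers: the closure, from -1 (fully open) to 1 (shut), then the shift along the tool's x, y, z in cm, then the turn about the tool's z in degrees. In form: [[[jaw, x, y, z, turn], ...]]. A call has exactly 8 rows; each row shifts and turns the commanded pose from where the row before left it, along the tool's axes as they then stand; what a row does not reach is not made up. A row lasts 1/12 s, in which the tool goes at most 41.7 mm and 7.16 degrees, less where a joint would pass 70% of its speed; a pose out of reach is approached as far as the arm can. A call with a gripper value outside its range is refused whole. The fingers move at their own pace and stop on an object; FORCE is the grip in N (left out, the last holds). Time passes only in rows, so rows that do not move let the fingers close, or fill a call up. It gives the time, the measured TCP pose, the force, the opening and the grip force at its end, in the units of the state.
- ctrl.state(): the state, without advancing time (a new reading comes with each control period).
- eyes.grab_frame(name): name is "scene" or "side" or "wrist"; returns the picture (400x640x3 uint8, blue, green, red); there is no depth.
- eyes.camera_params(name): a dict with "intrinsics" (3x3 intrinsics, pixels), "eye" and "orientation" of the camera in the world. Camera axes: x right, y down, z forward; pixel columns grow to the right and rows downward; lengths in m; the calibration is good to about 2 mm. A picture is of the moment at which its call begins: read the wrist's pose just before it. camera_params takes no time and is no camera call; for the wrist camera it gives the pose at the moment of the call.
- ctrl.sign_off(): hands the job in; it is judged then, once.
The state is a dict: "clock": time; "joint_pos": joint angles; "qvel": joint speeds; "tau": joint torques, N m; "eef_pos": TCP position; "eef_rot": TCP orientation; "ft_force": force on the tool from outside, world axes, zero at the start; "torque": the same for the moment, N m; "finger_gap": finger opening in m; "finger_force": force on a finger pad.
Only numpy, scipy, OpenCV 4.12 (cv2) and the standard library are available. Lean on these libraries where they do the work, as an engineer would, in place of code of your own. Each camera call takes 0.05 s, during which the arm holds its last target. There are 200 camera calls.

## Working session

There is one attempt and no reset: what is moved stays moved. The work goes in short steps, Python scripts to look and compute and a shell command to move; the robot and the scene stay as the last step left them, time stands still between calls to the robot, and variables do not carry over. Pictures are saved under pics/ and viewed, at most 10 in all, crops included, and the job is handed in when it is done.

```bash
mkdir -p pics; ls; python3 - <<'E'
from plant import ctrl, eyes
import cv2
for n in("scene","side"):
    cv2.imwrite(f"pics/{n}0.png",eyes.grab_frame(n)); p=eyes.camera_params(n); print(n,p)
s=ctrl.state();print(s["clock"],s["eef_pos"],s["eef_rot"],s["finger_gap"],ctrl.grip_point_offset)
E
```

```text
pics
scene {'intrinsics': array([[424.47290853,   0.        , 320.02135329],
       [  0.        , 424.47290853, 188.85153926],
       [  0.        ,   0.        ,   1.        ]]), 'eye': array([ 1.09284667, -0.59411512,  0.7970358 ]), 'orientation': array([[ 0.77892835,  0.37001754, -0.50631774],
       [ 0.62674611, -0.48693606,  0.60834414],
       [-0.02144636, -0.79118916, -0.61119535]])}
side {'intrinsics': array([[400.54432511,   0.        , 319.69360913],
       [  0.        , 400.54432511, 202.47158773],
       [  0.        ,   0.        ,   1.        ]]), 'eye': array([0.47795235, 0.71794565, 0.94889875]), 'orientation': array([[-0.98188493, -0.13366764,  0.13429429],
       [-0.18942702,  0.70895925, -0.67933363],
       [-0.00440425, -0.69246642, -0.72143667]])}
0.1 [ 0.1736284  -0.67769345  0.17693119] [[ 9.68710972e-01  2.48191462e-01 -2.25418605e-04]
 [ 2.48191562e-01 -9.68710446e-01  1.01027637e-03]
 [ 3.23766116e-05 -1.03461280e-03 -9.99999464e-01]] 0.09130860522265592 0.0188
```

View pics/scene0.png

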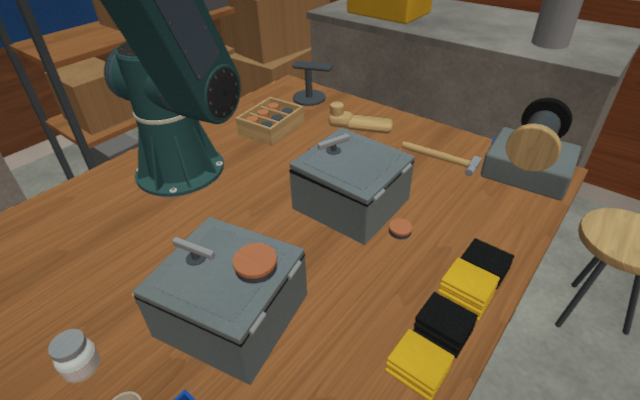

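View pics/side0.png

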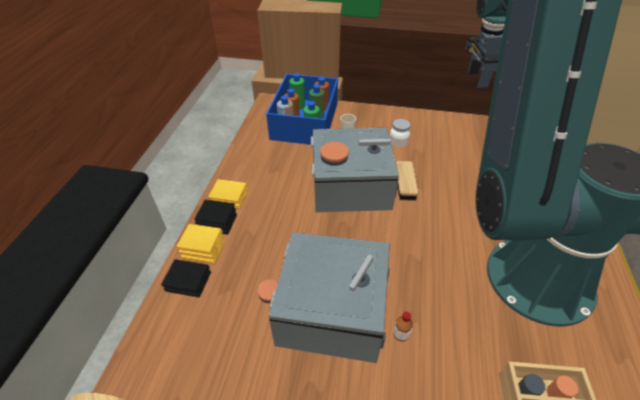

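```bash
python3 - <<'E'
import cv2,numpy as np
a=cv2.imread("pics/scene0.png")[120:240,280:430]; b=cv2.imread("pics/side0.png")[225:360,260:400]
a=cv2.resize(a,(400,320)) if 0 else cv2.resize(a,None,fx=2.6,fy=2.6,interpolation=3); b=cv2.resize(b,None,fx=2.8,fy=2.8,interpolation=3)
c=np.zeros((400,800,3),np.uint8); c[:a.shape[0],:a.shape[1]]=a; c[:b.shape[0],400:400+b.shape[1]]=b
cv2.imwrite("pics/zoom.png",c)
E
```

```text
(no output)
```

View pics/zoom.png

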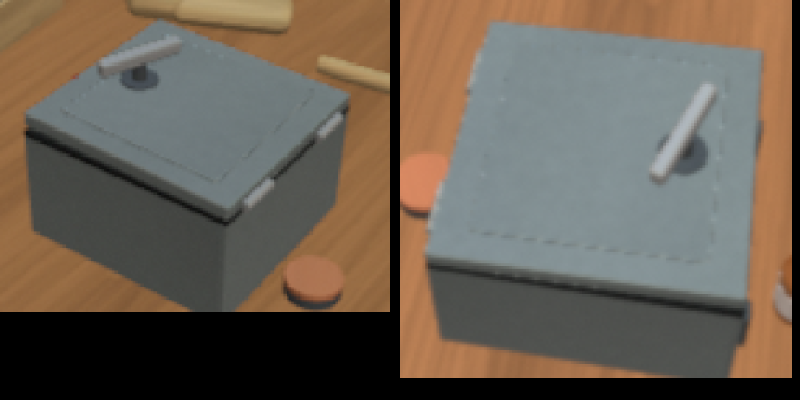

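Zoom: the box on the robot's left is slack (dark wedge gap under its door at the front). Its bar ends are at scene ≈(319,146),(350,137) and side ≈(371,256),(351,287).

```bash
cat > h.py <<'E'
from plant import ctrl, eyes
import numpy as np, cv2
def ray(p,uv):
    d=p["orientation"]@np.linalg.solve(p["intrinsics"],[*uv,1]); return p["eye"],d/np.linalg.norm(d)
def tri(rs):
    A=sum(np.eye(3)-np.outer(d,d) for _,d in rs); b=sum((np.eye(3)-np.outer(d,d))@e for e,d in rs)
    x=np.linalg.solve(A,b); return x,[round(1e3*np.linalg.norm(np.cross(x-e,d)),1) for e,d in rs]
def proj(p,X):
    c=p["orientation"].T@(np.asarray(X)-p["eye"]); c=p["intrinsics"]@c; return c[:2]/c[2]
E
python3 - <<'E'
from h import *
S=eyes.camera_params("scene");D=eyes.camera_params("side")
P={"endR":((102,67),(712,88)),"endL":((181,45),(656,174)),"farR":((227,215),(490,24)),"farL":((348,100),(430,258)),"nearR":((28,118),(762,50)),"nearL":((160,22),(748,300))}
X={}
for k,(a,b) in P.items():
    X[k],r=tri([ray(S,(280+a[0]/2.6,120+a[1]/2.6)),ray(D,(260+(b[0]-400)/2.8,225+b[1]/2.8))]); print(k,X[k].round(4),r)
c=(X["endR"]+X["endL"])/2; d=X["endL"]-X["endR"]; print(c,np.linalg.norm(d),np.degrees(np.arctan2(d[1],d[0])))
for a,b in(("nearR","farR"),("nearL","farL")):
    e=X[b]-X[a];print(np.degrees(np.arctan2(e[1],e[0])),np.linalg.norm(e))
e=X["nearL"]-X["nearR"];print(np.degrees(np.arctan2(e[1],e[0]))-90)
e=X["farL"]-X["farR"];print(np.degrees(np.arctan2(e[1],e[0]))-90)
E
```

```text
endR [0.4695 0.1542 0.192 ] [np.float64(1.5), np.float64(1.5)]
endL [0.5049 0.2428 0.1889] [np.float64(2.6), np.float64(2.6)]
farR [0.6767 0.0827 0.1437] [np.float64(0.2), np.float64(0.2)]
farL [0.6691 0.3208 0.142 ] [np.float64(1.6), np.float64(1.6)]
nearR [0.4305 0.0777 0.1548] [np.float64(3.0), np.float64(3.0)]
nearL [0.4234 0.3165 0.1555] [np.float64(2.2), np.float64(2.2)]
[0.48720823 0.19853088 0.19042278] 0.09547276953000164 68.17913538144781
1.157624498590145 0.2464515544250798
0.9958276847602812 0.24603396445406087
1.7027412281841947
1.8342949751396844
```

```bash
python3 -m pendant '[[[-1,1,-0.5,-3,0],[-1,2.4,-2,-2,0],[-1,2.5,-2.3,-1.6,0],[-1,2.5,-2.3,-1.6,0],[-1,2.5,-2.3,-1,0],[-1,2.5,-2.3,-1,0],[-1,2.5,-2.3,-1,0],[-1,2.5,-2.3,-1,0]]]'
python3 -m pendant '[[[-1,2.5,-2.3,-0.8,0],[-1,2.5,-2.3,0,0],[-1,2.5,-2.3,0,0],[-1,2.5,-2.3,0,0],[-1,2.5,-2.3,0,0],[-1,2.5,-2.3,0,0],[-1,2.5,-2.3,0,0],[-1,2.4,-2,0,0]]]'
python3 -c "from plant import ctrl;s=ctrl.state();print(s['eef_pos'],s['eef_rot'],s['joint_pos'])"
```

```text
clock: 0.77
eef_pos: [0.312, -0.4729, 0.2998]
eef_rot: [[0.969, 0.248, -0.0], [0.248, -0.969, 0.0], [-0.0, -0.0, -1.0]]
ft_force: [0.3, 0.4, 0.3]
finger_gap: 0.0909
finger_force: 0.0
clock: 1.43
eef_pos: [0.4598, -0.2479, 0.3074]
eef_rot: [[0.969, 0.248, -0.0], [0.248, -0.969, 0.0], [-0.0, -0.0, -1.0]]
ft_force: [-0.3, -1.6, -0.5]
finger_gap: 0.091
finger_force: 0.0
[ 0.45982024 -0.24791987  0.3074279 ] [[ 9.68666240e-01  2.48366061e-01 -1.22775385e-04]
 [ 2.48366079e-01 -9.68666229e-01  1.63633033e-04]
 [-7.82874769e-05 -1.88999035e-04 -9.99999979e-01]] [-5.39150175e-01 -4.85725925e-02  1.98696648e+00  8.29212300e-05
  1.20338814e+00  7.80623250e-01]
```

```bash
python3 -m pendant '[[[-1,0.8,-2.5,0,0],[-1,1,-3,0,0],[-1,1,-3,0,0],[-1,1,-3,0,0],[-1,1,-3,0,0],[-1,1,-3,0,0],[-1,1,-3,0,0],[-1,1,-3,0,0]]]'
python3 -m pendant '[[[-1,1,-3,0,0],[-1,1,-3,0,0],[-1,1,-3,0,0],[-1,1,-3,0,0],[-1,1,-3,0,0],[-1,0.7,-2.5,0,0],[-1,0.2,-0.6,0,0],[-1,0,0,0,0]]]'
python3 -m pendant '[[[-1,0,0,0,-6],[-1,0,0,0,-7],[-1,0,0,0,-7],[-1,0,0,0,-7],[-1,0,0,0,-7],[-1,0,0,0,-7],[-1,0,0,0,-7],[-1,0,0,0,-5.8]]]'
python3 - <<'E'
from h import *
p=eyes.camera_params("wrist");s=ctrl.state();im=eyes.grab_frame("wrist");cv2.imwrite("pics/w1.png",im)
print(s["eef_pos"],s["eef_rot"][:,0],p["eye"]);np.savez("w1.npz",**p)
for X in([.4695,.1542,.192],[.5049,.2428,.1889]):print(proj(p,X))
E
```

```text
clock: 2.1
eef_pos: [0.4762, -0.0013, 0.3074]
eef_rot: [[0.969, 0.248, -0.0], [0.248, -0.969, -0.0], [-0.0, -0.0, -1.0]]
ft_force: [-0.2, -0.7, -0.2]
finger_gap: 0.0911
finger_force: 0.0
clock: 2.77
eef_pos: [0.4885, 0.1884, 0.3071]
eef_rot: [[0.968, 0.25, -0.001], [0.25, -0.968, -0.0], [-0.001, 0.0, -1.0]]
ft_force: [-0.5, 0.1, -0.6]
finger_gap: 0.0909
finger_force: 0.0
clock: 3.43
eef_pos: [0.4887, 0.1858, 0.3074]
eef_rot: [[0.367, 0.93, -0.0], [0.93, -0.367, -0.0], [-0.0, -0.0, -1.0]]
ft_force: [0.6, -0.3, -0.1]
finger_gap: 0.0913
finger_force: 0.0
[0.4887488  0.18582142 0.30740387] [ 3.66844362e-01  9.30282262e-01 -3.57510008e-04] [0.51632817 0.25583761 0.51551855]
[312.59895657 215.29178804]
[312.52909035 134.58714835]
```

View pics/w1.png

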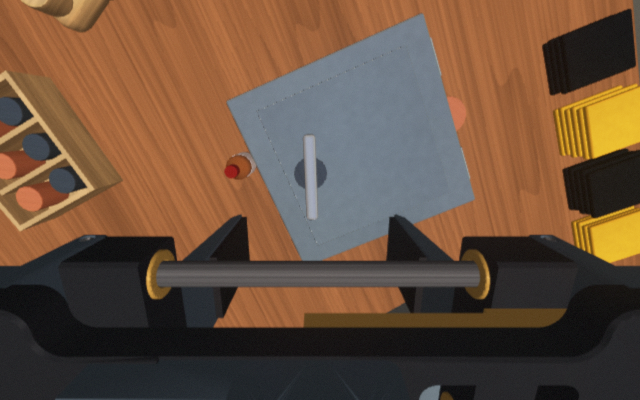

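Wrist view: bar ends at (309.5,135) and (312.5,219), centre ≈(311,177); box far corners at (422,15),(473,200), near-left (230,100).

```bash
python3 - <<'E'
from h import *
S=eyes.camera_params("scene");D=eyes.camera_params("side");W=dict(np.load("w1.npz"))
f=lambda a,b,w:tri([ray(S,(280+a[0]/2.6,120+a[1]/2.6)),ray(D,(260+(b[0]-400)/2.8,225+b[1]/2.8)),ray(W,w)])
R=f((102,67),(712,88),(312.5,218));L=f((181,45),(656,174),(309.5,136));print(R,L,(R[0]+L[0])/2)
def pl(w,z):
    e,d=ray(W,w);return e+d*(z-e[2])/d[2]
a=lambda v:np.degrees(np.arctan2(v[1],v[0]))
A,B=pl((312.5,219),.199),pl((309.5,135),.199);print((A+B)/2,np.linalg.norm(B-A),a(B-A))
n,fl,fr=pl((230,100),.161),pl((422,15),.152),pl((473,200),.152)
print(n,fl,fr,a(fl-n),a(fl-fr)-90)
E
```

```text
(array([0.46922526, 0.15300328, 0.19238215]), [np.float64(2.5), np.float64(1.1), np.float64(2.0)]) (array([0.50352468, 0.2429496 , 0.1886866 ]), [np.float64(3.8), np.float64(1.7), np.float64(2.4)]) [0.48637497 0.19797644 0.19053437]
[0.48533259 0.19806549 0.199     ] 0.09775687913772686 70.06574729978757
[0.42753627 0.31515819 0.161     ] [0.66834194 0.31857983 0.152     ] [0.67186297 0.08259441 0.152     ] 0.8140687221937872 0.8548192389550877
```

```bash
python3 -m pendant '[[[-1,0.5,-0.3,1,-1],[-1,0.55,-0.37,1.5,0],[-1,0,0,2,0],[-1,0,0,2,0],[-1,0,0,1.5,0],[-1,0,0,1,0],[-1,0,0,0.5,0],[-1,0,0,0,0]]]'
python3 - <<'E'
from h import *
p=eyes.camera_params("wrist");s=ctrl.state();im=eyes.grab_frame("wrist");cv2.imwrite("pics/w2.png",im)
print(s["clock"],s["eef_pos"],s["eef_rot"][:,0])
for X in([.4695,.1542,.1905],[.5039,.2428,.1905]):print(proj(p,X))
E
```

```text
clock: 4.15
eef_pos: [0.4859, 0.199, 0.2115]
eef_rot: [[0.357, 0.934, -0.002], [0.934, -0.357, -0.001], [-0.001, -0.001, -1.0]]
ft_force: [0.4, -0.5, 0.3]
finger_gap: 0.0912
finger_force: 0.0
4.15 [0.48590416 0.19904263 0.21146328] [ 0.35703411  0.93409074 -0.00106103]
[318.65905071 261.41778725]
[319.26044587 155.44095476]
```

View pics/w2.png

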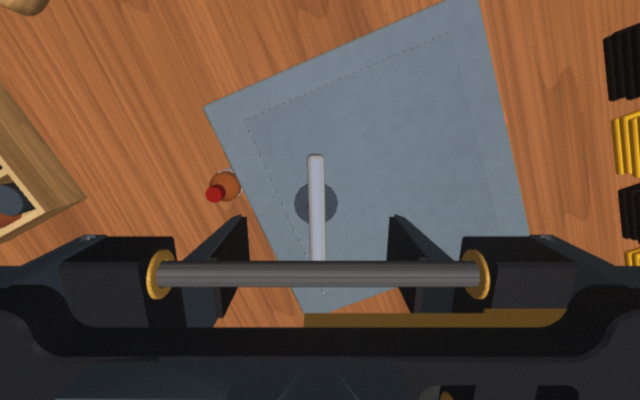

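The bar (317,155)–(317,262) lies centred between the fingers and parallel to them. I'll descend and grip.

```bash
python3 -m pendant '[[[-1,-0.1,0,0.8,0],[-1,0,0,0.9,0],[-1,0,0,0.7,0],[-1,0,0,0.45,0],[-1,0,0,0.1,0],[-1,0,0,0,0],[1,0,0,0,0],[1,0,0,0,0]]]' 20
python3 -m pendant '[[[1,0,0,0,0],[1,0,0,0,0],[1,0,0,0,0],[1,0,0,0,0],[1,0,0,0,0],[1,0,0,0,0],[1,0,0,0,0],[1,0,0,0,0]]]'
```

```text
clock: 4.87
eef_pos: [0.4863, 0.1985, 0.1834]
eef_rot: [[0.356, 0.935, 0.001], [0.935, -0.356, 0.0], [0.0, 0.0, -1.0]]
ft_force: [0.3, 0.7, 0.3]
finger_gap: 0.0805
finger_force: 0.0
clock: 5.53
eef_pos: [0.4861, 0.1984, 0.183]
eef_rot: [[0.356, 0.935, 0.0], [0.935, -0.356, 0.0], [0.0, 0.0, -1.0]]
ft_force: [-0.3, 0.8, -0.4]
finger_gap: 0.0274
finger_force: 0.0
```

```bash
python3 -m pendant '[[[1,0,0,0,0],[1,0,0,0,0],[1,0,0,0,0],[1,0,0,0,0],[1,0,0,0,0],[1,0,0,0,0],[1,0,0,0,0],[1,0,0,0,0]]]'; python3 -c "from plant import ctrl;print(ctrl.state()['torque'])"
```

```text
clock: 6.2
eef_pos: [0.486, 0.1985, 0.183]
eef_rot: [[0.356, 0.935, 0.0], [0.935, -0.356, 0.0], [0.0, -0.0, -1.0]]
ft_force: [0.2, -0.4, 0.7]
finger_gap: 0.0004
finger_force: 0.0
[-0.01563169 -0.07409736 -0.01431608]
```

```bash
python3 - <<'E'
from h import *
a=eyes.grab_frame("wrist")[100:340,160:480];b=eyes.grab_frame("side")[200:380,250:430];
c=np.zeros((420,800,3),np.uint8);a=cv2.resize(a,(400,300));b=cv2.resize(b,(400,400));c[:300,:400]=a;c[:400,400:]=b
cv2.imwrite("pics/w3.png",c)
E
```

```text
(no output)
```

View pics/w3.png

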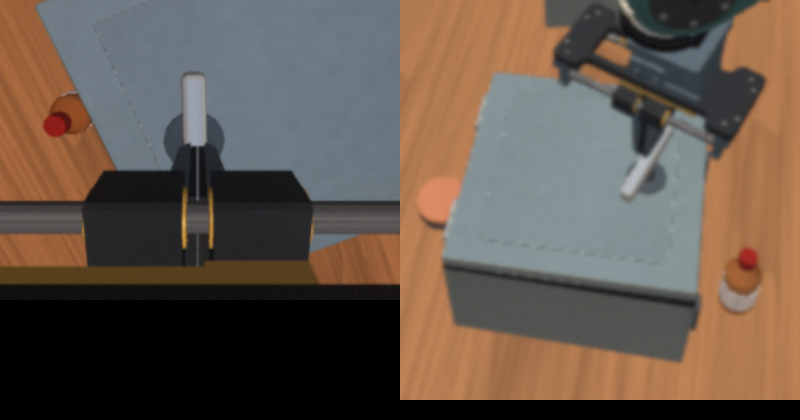

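Fingers shut fully with nothing between them; the tips seem to be above the bar. I'll compare the calibrated projection of the TCP.

```bash
python3 - <<'E'
from h import *
s=ctrl.state();t=s["eef_pos"];W=eyes.camera_params("wrist");D=eyes.camera_params("side")
for z in (0,.019,.04):
    X=t+[0,0,z];w=proj(W,X);d=proj(D,X);print(z,((w-[160,100])*1.25).round(),((d-[250,200])*[400/180,400/180]+[400,0]).round())
for X in([.469,.153,.192],[.5039,.2428,.189],[.486,.198,.19]):
    w=proj(W,X);d=proj(D,X);print(((w-[160,100])*1.25).round(),((d-[250,200])*400/180+[400,0]).round())
a=eyes.grab_frame("side")[235:300,320:385];b=eyes.grab_frame("scene")[100:165,300:365]
cv2.imwrite("pics/w4.png",np.hstack([cv2.resize(x,(400,400),interpolation=cv2.INTER_CUBIC) for x in(a,b)]))
S=eyes.camera_params("scene")
print("w4 side",((proj(D,t)-[320,235])*400/65).round(),"scene",((proj(S,t)-[300,100])*400/65+[400,0]).round())
E
```

```text
0 [197. 149.] [647. 164.]
0.019 [197. 160.] [648. 153.]
0.04 [197. 176.] [650. 141.]
[198. 226.] [669. 125.]
[199.  74.] [624. 195.]
[197. 154.] [648. 159.]
w4 side [253. 237.] scene [607. 267.]
```

View pics/w4.png

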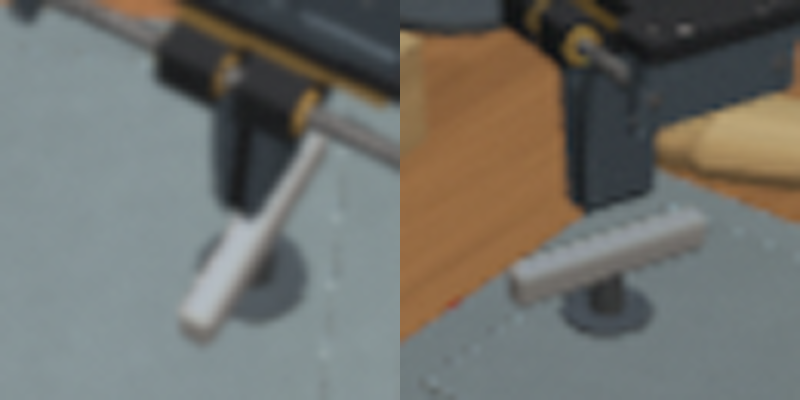

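Scene crop: finger tips end at about (612,208), clearly above the bar, while the TCP projects to (607,267). I'll triangulate the tips and bar from this view.

```bash
python3 - <<'E'
from h import *
S=eyes.camera_params("scene");D=eyes.camera_params("side");k=65/400
f=lambda d,s:tri([ray(S,(300+(s[0]-400)*k-.4,100+s[1]*k-.4)),ray(D,(320+d[0]*k-.4,235+d[1]*k-.4))])
print("tip",f((242,212),(612,205)))
print("endL top/bot",f((192,312),(705,222)))
print("base disc",f((252,272),(607,312)))
print(ctrl.state()["eef_pos"],ctrl.state()["joint_pos"])
W=eyes.camera_params("wrist");print(W["eye"]-ctrl.state()["eef_pos"])
E
```

```text
tip (array([0.48820287, 0.20462124, 0.21228505]), [np.float64(4.4), np.float64(4.4)])
endL top/bot (array([0.50568786, 0.24139923, 0.19461557]), [np.float64(1.4), np.float64(1.4)])
base disc (array([0.48569728, 0.19765517, 0.1608847 ]), [np.float64(0.3), np.float64(0.3)])
[0.48606467 0.19844618 0.18303602] [3.43220053e-01 9.43753325e-02 2.08295183e+00 3.92291180e-06
 9.64238812e-01 7.06759023e-01]
[0.02666171 0.07027889 0.20814626]
```

```bash
python3 -m pendant '[[[-0.2,0,0,0,0],[-0.2,0,0,0,0],[-0.2,0,0,0,0],[-0.2,0,0,0,0],[-0.2,0,0,0,0],[-0.2,0,0,0,0],[-0.2,0,0,0,0],[-0.2,0,0,0,0]]]'
python3 -m pendant '[[[-0.2,0,0,0.2,0],[-0.2,0,0,0.2,0],[-0.2,0,0,0.2,0],[-0.2,0,0,0.2,0],[-0.2,0,0,0.2,0],[-0.2,0,0,0.2,0],[-0.2,0,0,0.2,0],[-0.2,0,0,0.1,0]]]'
python3 - <<'E'
from h import *
S=eyes.camera_params("scene");D=eyes.camera_params("side");t=ctrl.state()["eef_pos"]
a=eyes.grab_frame("side")[230:300,315:385];b=eyes.grab_frame("scene")[90:160,300:370]
cv2.imwrite("pics/w5.png",np.hstack([cv2.resize(x,(400,400),interpolation=cv2.INTER_CUBIC) for x in(a,b)]))
print("w5 side",((proj(D,t)-[315,230])*400/70).round(),"scene",((proj(S,t)-[300,90])*400/70+[400,0]).round())
E
```

```text
clock: 7.07
eef_pos: [0.4861, 0.1984, 0.183]
eef_rot: [[0.356, 0.935, -0.0], [0.935, -0.356, 0.0], [0.0, -0.0, -1.0]]
ft_force: [-0.5, 0.1, 0.5]
finger_gap: 0.0512
finger_force: 0.0
clock: 7.73
eef_pos: [0.4859, 0.1984, 0.1677]
eef_rot: [[0.356, 0.935, -0.0], [0.935, -0.356, -0.0], [-0.0, -0.0, -1.0]]
ft_force: [-0.7, -0.2, 0.4]
finger_gap: 0.0548
finger_force: 0.0
w5 side [261. 271.] scene [592. 332.]
```

View pics/w5.png

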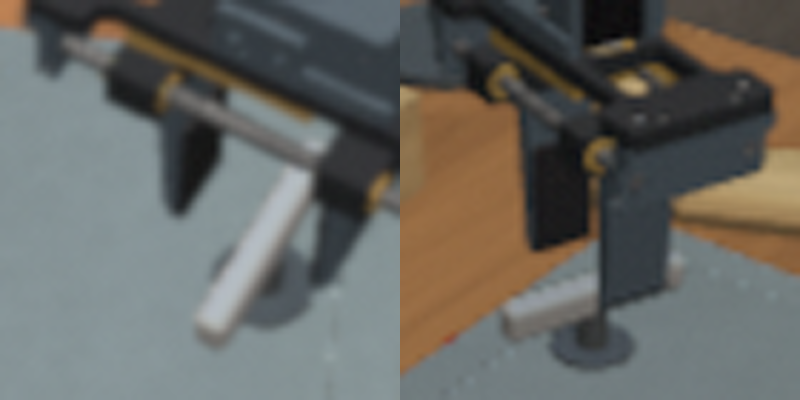

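Tips (scene mid ≈(596,272), side mid ≈(265,226)) really stand ~28 mm above the reported TCP, so the tips are at ≈0.196. I'll lower about 14 mm more, watching the force, then close.

```bash
python3 -m pendant '[[[-0.2,0,0,0.2,0],[-0.2,0,0,0.2,0],[-0.2,0,0,0.2,0],[-0.2,0,0,0.2,0],[-0.2,0,0,0.2,0],[-0.2,0,0,0.2,0],[-0.2,0,0,0.2,0],[-0.2,0,0,0,0]]]'
python3 -m pendant '[[[1,0,0,0,0],[1,0,0,0,0],[1,0,0,0,0],[1,0,0,0,0],[1,0,0,0,0],[1,0,0,0,0],[1,0,0,0,0],[1,0,0,0,0]]]'
```

```text
clock: 8.5
eef_pos: [0.4858, 0.1984, 0.1536]
eef_rot: [[0.356, 0.935, -0.001], [0.935, -0.356, -0.0], [-0.0, -0.0, -1.0]]
ft_force: [0.3, 0.2, -0.7]
finger_gap: 0.0546
finger_force: 0.0
clock: 9.17
eef_pos: [0.4848, 0.1989, 0.1539]
eef_rot: [[0.356, 0.935, -0.003], [0.935, -0.356, 0.001], [-0.0, -0.003, -1.0]]
ft_force: [-8.9, 5.9, 5.1]
finger_gap: 0.0135
finger_force: 20.0
```

```bash
python3 -m pendant '[[[1,0,-0.1,0,0],[1,0,0,0,4],[1,0,0,0.06,5.5],[1,0,0,0.06,5.5],[1,0,0,0.06,5.5],[1,0,0,0.06,5.5],[1,0,0,0.06,5.5],[1,0,0,0.06,5.5]]]' 30
python3 -c "from plant import ctrl;print(ctrl.state()['torque'])"
```

```text
clock: 9.83
eef_pos: [0.4841, 0.1987, 0.1503]
eef_rot: [[0.849, 0.529, -0.002], [0.529, -0.849, -0.0], [-0.002, -0.001, -1.0]]
ft_force: [-9.2, 0.9, 9.0]
finger_gap: 0.0138
finger_force: 30.0
[0.0111732  1.69552571 0.20526376]
```

```bash
python3 -m pendant '[[[1,-0.05,0,0.06,5.5],[1,0,0,0.06,5.5],[1,0,0,0.06,5.5],[1,0,0,0.06,5.5],[1,0,0,0.06,5],[1,0,0,0,2],[1,0,0,0,1],[1,0,0,0,0]]]'
python3 -c "from plant import ctrl;print(ctrl.state()['torque'])"
```

```text
clock: 10.5
eef_pos: [0.4834, 0.1985, 0.1474]
eef_rot: [[0.999, 0.037, -0.003], [0.037, -0.999, -0.0], [-0.003, 0.0, -1.0]]
ft_force: [-11.9, 1.2, 7.8]
finger_gap: 0.0138
finger_force: 30.0
[0.22899985 1.70787805 0.08670269]
```

```bash
for i in 1 ; do python3 -m pendant '[[[1,0,0,0,1],[1,0,0,0,1],[1,0,0,0,0.5],[1,0,0,0,0],[1,0,0,0,0],[1,0,0,0,0],[1,0,0,0,0],[1,0,0,0,0]]]'; done
python3 -c "from plant import ctrl;print(ctrl.state()['torque'])"
```

```text
clock: 11.17
eef_pos: [0.4834, 0.1985, 0.1473]
eef_rot: [[1.0, -0.005, -0.003], [-0.005, -1.0, -0.001], [-0.003, 0.001, -1.0]]
ft_force: [-9.3, 1.7, 6.6]
finger_gap: 0.0139
finger_force: 30.2
[0.3797165  1.75342712 0.8075856 ]
```

```bash
python3 -m pendant '[[[1,0,0,0,1],[1,0,0,0,1],[1,0,0,0,0],[1,0,0,0,0],[1,0,0,0,0],[1,0,0,0,0],[1,0,0,0,0],[1,0,0,0,0]]]'
python3 -c "from plant import ctrl;print(ctrl.state()['torque'])"
```

```text
clock: 11.83
eef_pos: [0.4836, 0.1985, 0.1473]
eef_rot: [[0.999, -0.039, -0.002], [-0.039, -0.999, -0.001], [-0.002, 0.001, -1.0]]
ft_force: [-8.1, 2.1, 6.1]
finger_gap: 0.0147
finger_force: 30.8
[0.41040186 1.49987894 0.93769174]
```

Firm stop reached (moment jumps to 0.94 N m). I'll open and lift straight up.

```bash
python3 -m pendant '[[[-1,0,0,0,0],[-1,0,0,0,0],[-1,0,0,0,0],[-1,0,0,0,0],[-1,0,0,0,0],[-1,0,0,0,0],[-1,0,0,0,0],[-1,0,0,0,0]]]'
python3 -m pendant '[[[-1,0,0,-0.5,0],[-1,0,0,-1,0],[-1,0,0,-2,0],[-1,0,0,-2,0],[-1,0,0,-2.5,0],[-1,0,0,-2.5,0],[-1,0,0,-2.5,0],[-1,0,0,-2,0]]]'
python3 - <<'E'
from h import *
W=eyes.camera_params("wrist");im=eyes.grab_frame("wrist");np.savez("w6.npz",**W)
sd=eyes.grab_frame("side")[225:365,260:400];c=np.zeros((400,780,3),np.uint8)
c[:300,:480]=cv2.resize(im,(480,300));c[:300,480:]=cv2.resize(sd,(300,300));cv2.imwrite("pics/w6.png",c)
E
```

```text
clock: 12.5
eef_pos: [0.4847, 0.1985, 0.1474]
eef_rot: [[0.999, -0.041, 0.0], [-0.041, -0.999, -0.0], [0.0, 0.0, -1.0]]
ft_force: [-0.4, -0.2, -1.2]
finger_gap: 0.0648
finger_force: 0.0
clock: 13.17
eef_pos: [0.485, 0.1987, 0.3006]
eef_rot: [[0.999, -0.041, 0.002], [-0.041, -0.999, 0.001], [0.002, -0.001, -1.0]]
ft_force: [0.6, 0.1, -0.0]
finger_gap: 0.0912
finger_force: 0.0
```

View pics/w6.png

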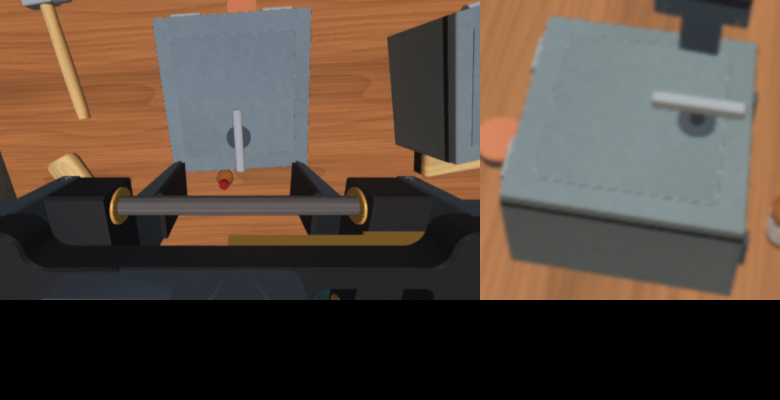

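```bash
python3 - <<'E'
from h import *
W=dict(np.load("w6.npz"));k=4/3
def pl(w,z):
    e,d=ray(W,np.array(w)*k);return e+d*(z-e[2])/d[2]
a=lambda v:np.degrees(np.arctan2(v[1],v[0]))
print(a(pl((237,110.5),.192)-pl((240,171),.192)),a(pl((155,20),.152)-pl((310.5,8.5),.152))-90,a(pl((155,20),.152)-pl((172,170),.152)))
print(pl((237,110.5),.192),pl((240,171),.192))
E
```

```text
0.3922681872803868 1.3246359089248898 -1.0851093077582827
[0.53109644 0.19828813 0.192     ] [0.43519521 0.19763154 0.192     ]
```

```bash
python3 -c "from plant import ctrl;print(ctrl.sign_off())"
```

```text
the job is handed in; nothing more can be done
None
```

The left box's T-handle is turned clockwise to its firm stop, its bar pointing front to back (within about 1° of the box's own line in the last picture) and the door looks flush; the gripper has let go and lifted clear, the other box was not touched, and the job was handed in at about 13 s.

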